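# Peel the top tray off a stuck nested stack

## Robot

A 7-joint arm with a two-finger parallel gripper is mounted at the origin on the work surface. World frame = base frame: x ahead of the robot, y to its left, z up, the work surface at z = 0. Lengths are in m, angles in rad, forces in N, time in s.
With the tool pointing down it reaches from about 0.4 to 0.9 m from the base axis. Payload 5.5 kg.
Tool frame: the origin (TCP) lies midway between the tips of the shut fingers; the grasp point (between the pads) lies 19 mm behind it (manip.grip_depth is the distance from the TCP to the grasp point, in m); z points along the fingers, x is the direction in which the jaws open and shut, and the axes are right-handed (so a half turn about z gives the same grasp; the last joint's range is limited). The gripper opens to 92 mm and grips with 3 to 60 N. Pads are 19 mm wide; open, the fingers measure 130 mm over their backs; the gripper's body (75 mm by 190 mm) begins 47 mm behind the grasp point.
Start: joints at [1.539, 0.501, -0.427, 1.55, 0.221, 1.138, -0.21], TCP at [0.189, -0.622, 0.227] pointing down, gripper open.
Joint ranges: [-2.88, 2.88], [-0.31, 2.03], [-1.54, 1.56], [0.2, 2.42], [-1.41, 4.55], [0.19, 2.02], [-2.57, 2.57]. Speed limits (rad/s): [2.57, 2.57, 3.14, 3.14, 3.14, 3.14, 3.14].

## Interface

Orientations are given as a unit quaternion [x, y, z, w].
In Python, from bench import manip, effector, viewer gives the robot as it stands. Calls block until the motion is done:
- manip.move_pose(position, orientation): joint-space move of the TCP to a pose.
- manip.servo_line(position, ori=None, vel=0.15): straight line of the TCP; ori=None keeps the orientation; vel is the mean speed in m/s.
- manip.movej(angles): joint-space move.
- effector.open_jaws() and effector.close(f_grip=None): open the fingers fully, or close them until they stop; f_grip is the grip in N (None keeps the last).
- manip.sleep(seconds).
- manip.solve_ik(position, orientation): joint angles nearest the present ones, or None.
- viewer.get_image(name): name is "side" or "top" or "wrist"; returns the picture (420x560x3 uint8, red, green, blue); there is no depth.
- viewer.get_calibration(name): a dict with "vfov" (degrees; the focal length in pixels is half the picture's height over the tangent of half this angle, whatever the lens; pixels are square), "cx", "cy" (the principal point, pixels), "eye" and "attitude" of the camera in the world. Camera axes: x right, y down, z forward; pixel columns grow to the right and rows downward; lengths in m; the calibration is good to about 2 mm. The wrist camera is an equidistant fisheye: a pixel r from the principal point sees the ray r / f radians off the axis. A picture is of the moment at which its call begins: read the wrist's pose just before it. get_calibration takes no time and is no camera call; for the wrist camera it gives the pose at the moment of the call.
A pose or a line that the arm cannot do raises manip.PlanningError and nothing moves.
- manip.hand_in(): hands the job in, once; it reports no verdict.
Readings, each from a call of its own:
- manip.current_clock(): time.
- manip.current_q(): joint angles.
- manip.current_joint_velocities(): joint speeds.
- manip.current_tau(): joint torques, N m.
- manip.current_tool_pos(): TCP position.
- manip.current_tcp_rot(): TCP orientation.
- manip.current_force(): force on the tool from outside, world axes, zero at the start.
- manip.current_wrist_torque(): the same for the moment, N m.
- manip.current_finger_gap(): finger opening in m.
Only numpy, scipy, OpenCV 4.12 (cv2) and the standard library are available. Lean on these libraries where they do the work, as an engineer would, in place of code of your own. Each camera call takes 0.05 s, during which the arm holds its last target.

## Task

Push the stack of nested aluminium trays along the white board until it comes up firmly and squarely against the raised back stop. The top tray is stuck in the one below: peel it off by lifting it at one corner first while the opposite corner stays down, leaving the rest of the stack standing at the stop, and finish while still holding the tray up in the gripper, right way up and about level, about 10 cm clear above the stack. Push gently, and do not disturb the other things on the table.

Things in the scene. Friction and masses are not known exactly. Their poses are not given: they have to be found in the camera images.
- board: Fixed white plastic make-up board, 270 mm (x) by 400 mm (y), 12 mm thick, lying on the table. Origin on the table; +x points across the board to its back stop, a white rail over the full width that stands up 56 mm above the board (30 mm thick). The trays are pushed in the board's +x direction.
- stop: The back stop rail, fixed on the board. Origin in the middle of the lower edge of its face towards the robot, 115 mm along the board's x from its origin, 12 mm above the table; its x axis points into the rail. Only the two lowest tray rims meet the rail; the trays above stand over it.
- stack_center (a point): Middle of the lower stack: four formed aluminium trays stuck fast together as one piece, about 1.2 kg, 83 mm high, loose on the board (slides easily, friction about 0.25). Rims 160 mm in x, 220 mm in y, one above the other with the same outline. Point is 42 mm above the underside, 54 mm over the table. Pushed home, it is 80 mm before the stop's face.
- stack: The same lower stack; origin in the centre of its underside, x along the short side, z up. The walls flare outward by 20 degrees: the underside measures 127 by 187 mm. The topmost rim of the lower stack is 83 mm above the underside, the others 16, 32 and 48 mm lower.
- tray_center (a point): Centre (17.5 mm over its underside) of the loose top tray, like the others: rim 160 mm (x) by 220 mm (y), 35 mm high, about 0.3 kg, open side up. All round runs a flat-sided rim bead 8 mm wide, 6 mm high (the topmost 6 mm); below it the 2 mm wall slopes inward. The next tray's rim lies 16 mm lower: pinch the bead, one fingertip inside the tray, one outside, 8 to 12 mm deep.
- tray: The same top tray; origin in the centre of its underside, 64 mm above the stack's origin while nested; z up to its open side. It nests with about 1.5 mm of play and sticks: under each corner a foot is pinched by a black rubber grip in the tray below, which holds until that corner is raised about 12 mm. Lifted at one corner it comes away with about 5 N there, straight up with about 9 N, weight included.
- near_left (a point): Outer corner of the top tray's rim, at the rim's top: near is the -x side (towards the robot), left is +y in the tray's axes. 99 mm above the stack's underside while nested.
- near_right (a point): Outer corner of the top tray's rim, at the rim's top: near is the -x side (towards the robot), right is -y in the tray's axes. 99 mm above the stack's underside while nested.
- far_left (a point): Outer corner of the top tray's rim, at the rim's top: far is the +x side (towards the stop), left is +y in the tray's axes. 99 mm above the stack's underside while nested.
- far_right (a point): Outer corner of the top tray's rim, at the rim's top: far is the +x side (towards the stop), right is -y in the tray's axes. 99 mm above the stack's underside while nested.
- shaker: Bystander: small glass shaker with a steel cap, 40 mm across, 65 mm high, standing on the board at its far left, beside the trays; leave it where it is.
- spread_jar: Bystander: amber glass jar, 80 mm across, 110 mm high, on the table to the left; leave it where it is.
- syrup_bottle: Bystander: clear bottle, 64 mm across, 190 mm high, on the table to the left; leave it where it is.
- spread_pail: Bystander: white pail, 150 mm across, 160 mm high, on the table to the right; leave it where it is.
- tea_carton: Bystander: cardboard carton, 70 by 130 mm, 80 mm high, on the table to the right; leave it where it is.
- spatula: Bystander: black-handled spatula lying on the table near the robot on the right; origin under its middle; leave it where it is.

How it is judged:
On the way, in this order (a step that is already met when the one before it is completed fails the run):
1. the stack is pressed against the back stop, square to it within 5 degrees (x of stack_center in the frame of board above 0.027 m and angle between the x axis of stack and the x axis of board, either way round below 0.09 rad and contact force between stack and stop above 2 N), for 0.1 s.
2. one corner of the top tray is raised at least 12 mm out of the stack while the opposite corner is still down within 6 mm, the stack standing at the stop (x of stack_center in the frame of board above 0.027 m and angle between the x axis of stack and the x axis of board, either way round below 0.09 rad and ((z of near_left in the frame of stack above 0.111 m and z of far_right in the frame of stack below 0.105 m) or (z of near_right in the frame of stack above 0.111 m and z of far_left in the frame of stack below 0.105 m) or (z of far_left in the frame of stack above 0.111 m and z of near_right in the frame of stack below 0.105 m) or (z of far_right in the frame of stack above 0.111 m and z of near_left in the frame of stack below 0.105 m))), for 0.05 s.
At the end, for the whole second after the job is handed in: Top tray gripped and carried by the fingers alone, its centre 190 mm or more above the table, open side up within 25 degrees of level, still; lower stack upright on the board, within 12 mm of the stop, square within 5 degrees; other things within 30 mm of their places (z of tray_center in the frame of board above 0.19 m and angle between tray's own z axis and vertical below 0.44 rad and contact force between the fingers and tray above 1 N and contact force between tray and stack below 0.1 N and contact force between tray and board below 0.1 N and linear speed of tray below 0.04 m/s and linear speed of stack below 0.02 m/s and angle between stack's own z axis and vertical below 0.05 rad and angle between the x axis of stack and the x axis of board, either way round below 0.09 rad and x of stack_center in the frame of board above 0.023 m and distance of each of shaker, spread_jar, syrup_bottle, spread_pail, tea_carton, spatula from where it was at the start of the episode below 0.03 m); the arm keeps its last pose, push and grip.
It fails at once if a bystander is shoved or knocked over (distance of any of shaker, spread_jar, syrup_bottle, spread_pail, tea_carton, spatula from where it was at the start of the episode above 0.04 m or angle between any of shaker, spread_jar, syrup_bottle, spread_pail, tea_carton's own z axis and vertical above 0.5 rad).
It fails at once if the stack tips by more than 12 degrees (angle between stack's own z axis and vertical above 0.21 rad).
It fails at once if the stack is lifted off the board (height (world z) of stack_center above 0.084 m).
It fails at once if the stack is rammed: pushed with more than 40 N (contact force between the fingers and stack above 40 N).
It also fails if it takes over 54 s, if anything falls off the work surface, if the arm or the gripper's body presses on something with over 40 N, if the wrist force passes 120 N, or if a joint passes its speed limit or range.

## Working session

There is one attempt and no reset: what is moved stays moved. The work goes in short steps, each a Python script; the robot and the scene stay as the last script left them, time stands still between calls to the robot, and variables do not carry over. Pictures are saved under pics/ and viewed, and the job is handed in when it is done.

```bash
mkdir -p pics; ls
python3 - <<'E'
from bench import manip, effector, viewer
import cv2
for n in ["side","top","wrist"]:
    c=viewer.get_calibration(n); print(n,c)
    cv2.imwrite(f"pics/{n}0.png",viewer.get_image(n)[:,:,::-1])
print(manip.current_clock(),manip.current_tcp_rot(),manip.current_tool_pos(),manip.grip_depth,manip.current_force())
E
```

```text
pics
side {'vfov': 56.737067195259804, 'cx': 271.8001012798159, 'cy': 201.25905294231038, 'eye': array([0.32960594, 0.87515779, 0.66614491]), 'attitude': array([-0.10908812,  0.87205456, -0.47489495,  0.04577571])}
top {'vfov': 55.480676680572046, 'cx': 281.31417175933103, 'cy': 207.6088782871158, 'eye': array([0.4133489 , 0.01618229, 1.07507656]), 'attitude': array([-0.70024627,  0.7116814 , -0.04238118,  0.03699443])}
wrist {'vfov': 65.70646984690485, 'cx': 275.3012061922101, 'cy': 208.96089695985, 'eye': array([ 0.25038131, -0.60379279,  0.3825179 ]), 'attitude': array([ 0.79736119, -0.59067379, -0.07449284,  0.09884548])}
0.15 [ 8.03300454e-01 -5.95573544e-01 -5.79603048e-04 -4.44570782e-04] [ 0.18864778 -0.62147551  0.22593575] 0.0188 [-0.18305299 -0.30351978  0.64624069]
```

View pics/top0.png

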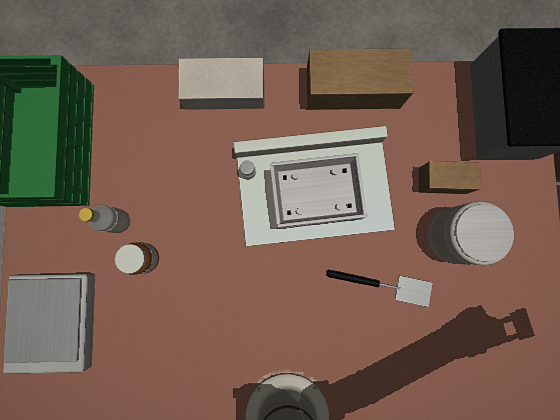

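View pics/side0.png

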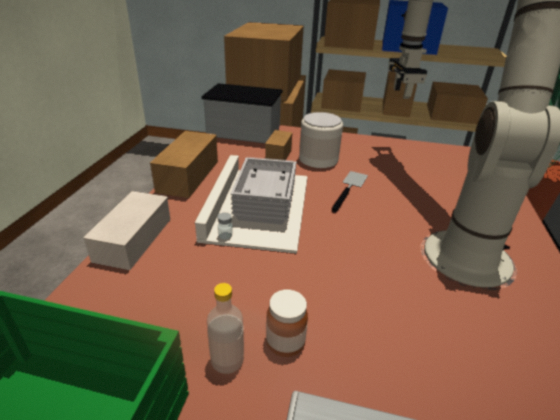

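The top view shows the white board at about (235–394, 128–245), with the tray stack at (268–366, 153–228). The stack is turned a little differently from the board, and the shaker is at (247,170). Next I'll zoom in and measure.

```bash
cat > h.py <<'E'
import numpy as np, cv2
from bench import manip, effector, viewer
from scipy.spatial.transform import Rotation as R
def ray(name,px,cal=None):
    c=cal or viewer.get_calibration(name)
    f=210/np.tan(np.radians(c['vfov'])/2)
    d=np.c_[(np.atleast_2d(px)-[c['cx'],c['cy']])/f, np.ones(len(np.atleast_2d(px)))]
    if name=='wrist':
        r=np.hypot(d[:,0],d[:,1]); s=np.where(r>1e-9,np.sin(r)/np.maximum(r,1e-9),1)
        d=np.c_[d[:,0]*s,d[:,1]*s,np.cos(r)]
    return np.array(c['eye']),R.from_quat(c['attitude']).apply(d)
def onplane(name,px,z,cal=None):
    e,d=ray(name,px,cal); return e+d*((z-e[2])/d[:,2])[:,None]
def proj(name,P,cal=None):
    c=cal or viewer.get_calibration(name); f=210/np.tan(np.radians(c['vfov'])/2)
    p=R.from_quat(c['attitude']).inv().apply(np.atleast_2d(P)-c['eye'])
    if name=='wrist':
        r=np.hypot(p[:,0],p[:,1]); th=np.arctan2(r,p[:,2]); return np.c_[c['cx']+f*th*p[:,0]/r,c['cy']+f*th*p[:,1]/r]
    return np.c_[c['cx']+f*p[:,0]/p[:,2],c['cy']+f*p[:,1]/p[:,2]]
E
python3 - <<'E'
from h import *
im=cv2.imread('pics/top0.png')
c=im[110:260,220:410]; cv2.imwrite('pics/topcrop.png',cv2.resize(c,None,fx=4,fy=4,interpolation=cv2.INTER_CUBIC))
# board mask: bright greenish white
hsv=cv2.cvtColor(im,cv2.COLOR_BGR2HSV)
print(im[235,300],im[140,300],im[190,320],im[153,320],im[200,255])
E
```

```text
[187 193 187] [179 191 186] [171 174 178] [182 195 191] [183 194 189]
```

View pics/topcrop.png

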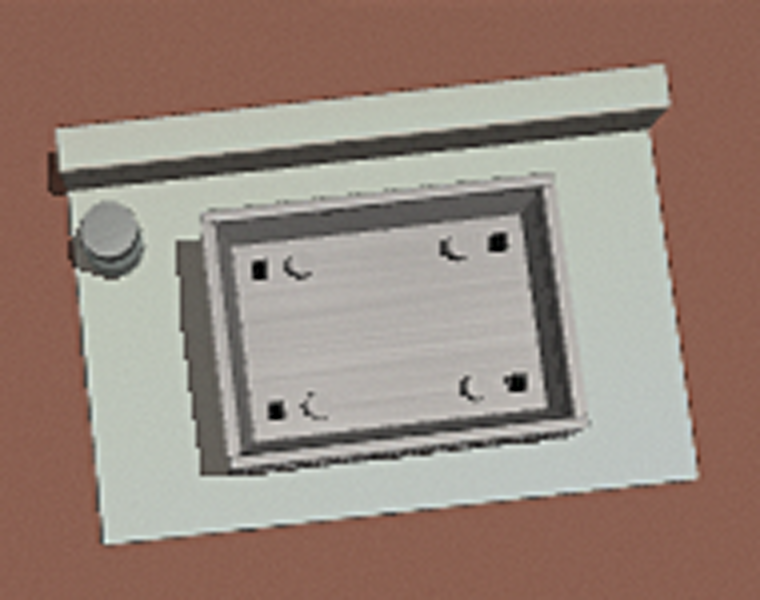

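Run:
```python
from h import *
def cp(a): return (np.array(a,float)+.5)/4-.5+[220,110]
b=onplane('top',cp([(104,543),(696,477)]),.012)
s=onplane('top',cp([(57,129),(664,66),(669,106),(63,172)]),.068)
t=onplane('top',cp([(203,212),(552,175),(585,427),(231,468)]),.111)
np.set_printoptions(precision=4,suppress=True)
print(b,s,t,sep='\n')
d=b[0]-b[1]; print('board ang',np.degrees(np.arctan2(-d[0],d[1])),np.linalg.norm(d))
d=s[0]-s[1]; print('rail back ang',np.degrees(np.arctan2(-d[0],d[1])),np.linalg.norm(d))
d=s[3]-s[2]; print('rail front ang',np.degrees(np.arctan2(-d[0],d[1])),np.linalg.norm(d))
for i,j in((0,1),(3,2),(0,3),(1,2)):
  d=t[i]-t[j]; print(i,j,np.linalg.norm(d), np.degrees(np.arctan2(-d[0],d[1])), np.degrees(np.arctan2(d[1],d[0])))
print('tray c',t.mean(0))
```

```text
[[ 0.434   0.1033  0.012 ]
 [ 0.4713 -0.2916  0.012 ]]
[[ 0.6997  0.1273  0.068 ]
 [ 0.736  -0.2674  0.068 ]
 [ 0.7092 -0.2695  0.068 ]
 [ 0.6713  0.1235  0.068 ]]
[[ 0.6338  0.033   0.111 ]
 [ 0.6539 -0.1828  0.111 ]
 [ 0.4974 -0.1969  0.111 ]
 [ 0.4759  0.0182  0.111 ]]
board ang 5.402252106272505 0.3966749817494813
rail back ang 5.245807741699975 0.39639277363725023
rail front ang 5.513407879986173 0.3948130448482166
0 1 0.21676181732728345 5.307704501180458 95.30770450118047
3 2 0.21622002061990075 5.688911616116318 95.68891161611633
0 3 0.15857893359519765 -84.6510565333558 5.34894346664421
1 2 0.1571409173334431 -84.84997093685047 5.150029063149528
tray c [ 0.5653 -0.0821  0.111 ]
```

```bash
cat >> h.py <<'E'
TH=np.radians(5.4); U=np.array([np.cos(TH),np.sin(TH),0]); V=np.array([-np.sin(TH),np.cos(TH),0]); B0=np.array([0.5765,-0.0822,0.])
def bp(x,y,z): return B0+U*x+V*y+np.array([0,0,z])
def tob(p): p=np.asarray(p)-B0; return np.array([p@U,p@V,p[2]])
def quat(xdir,zdir=(0,0,-1)):
    z=np.array(zdir,float); x=np.array(xdir,float); x-=z*(x@z); x/=np.linalg.norm(x); return R.from_matrix(np.c_[x,np.cross(z,x),z]).as_quat()
E
python3 - <<'E'
from h import *
np.set_printoptions(precision=4,suppress=True)
print('pail top',onplane('top',[(484,233)],.16)[0],'carton',onplane('top',[(455,177)],.08)[0],'shaker',onplane('top',[(246,168)],.065+.012)[0], tob(onplane('top',[(246,168)],.077)[0]))
print('spatula',onplane('top',[(328,272),(380,285),(431,293),(403,277)],.005))
# cross-check: project predicted corners to the side view
P=np.array([bp(tx*.08-.0117+0,ty*.11,.111) for tx in(-1,1) for ty in(-1,1)]); print('tray in side',proj('side',P)); print(proj('side',[bp(.115,-.2,.068),bp(.115,.2,.068)]))
q0=manip.current_q()
for nm,p,q in [('pushA',bp(-.14,0,.055),quat(V)),('pushB',bp(-.14,0,.055),quat(-V)),('push2A',bp(-.05,0,.055),quat(V)),('push2B',bp(-.05,0,.055),quat(-V)),('gA',bp(-.04,.06,.101),quat(U)),('gB',bp(-.04,.06,.101),quat(-U)),('liftA',bp(-.04,.06,.25),quat(U)),('liftB',bp(-.04,.06,.25),quat(-U))]:
    s=manip.solve_ik(p,q); print(nm,s)
E
python3 - <<'E'
import cv2; im=cv2.imread('pics/side0.png')[140:260,190:330]; cv2.imwrite('pics/sidecrop.png',cv2.resize(im,None,fx=5,fy=5,interpolation=cv2.INTER_CUBIC))
E
```

```text
pail top [ 0.4504 -0.4563  0.16  ] carton [ 0.5967 -0.4343  0.08  ] shaker [0.6286 0.0957 0.077 ] [0.0686 0.1722 0.077 ]
spatula [[ 0.3603 -0.1139  0.005 ]
 [ 0.324  -0.2504  0.005 ]
 [ 0.3009 -0.3843  0.005 ]
 [ 0.3438 -0.3124  0.005 ]]
tray in side [[296.4502 161.5643]
 [289.0985 199.09  ]
 [246.0376 157.2166]
 [229.9905 193.3763]]
[[237.9589 155.7353]
 [204.7382 224.0446]]
pushA [ 0.874   0.5444 -0.8588  2.1584  0.642   0.7139  1.2438]
pushB [ 0.6976  0.4673 -0.6365  2.1632  0.4615  0.6451 -1.7405]
push2A [ 0.8074  0.6995 -0.902   1.9535  0.7333  0.8553  1.1694]
push2B [ 0.5938  0.5827 -0.6039  1.9599  0.4796  0.7439 -1.7709]
gA [ 0.6945  0.5968 -0.8926  1.9388  0.5962  0.8936 -0.4118]
gB [-0.6773  0.5806  0.8743  1.9833 -0.5926  0.8532 -2.5225]
liftA [ 0.9816  0.5739 -1.3296  1.8054  0.5904  1.2436 -0.4221]
liftB [-0.9913  0.576   1.3661  1.8616 -0.6047  1.2169 -2.4755]
```

View pics/sidecrop.png

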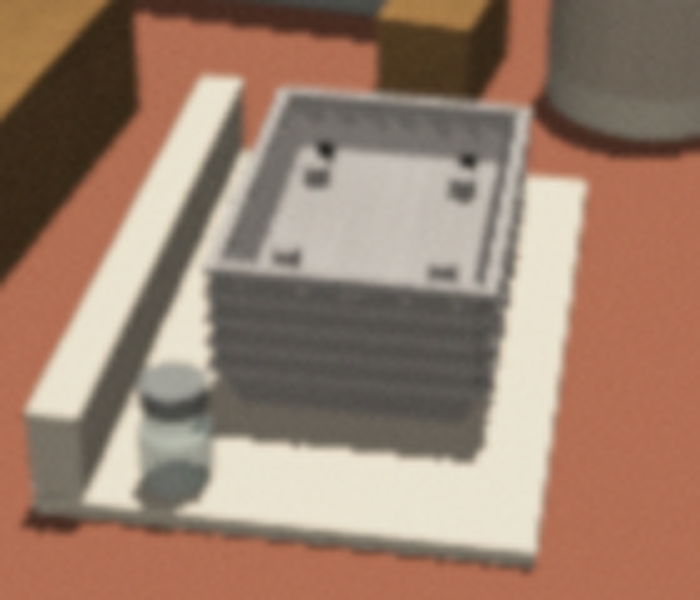

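The side view agrees with the projected rim and rail corners to about 1–2 px, so the measurements hold. Now I'll move in front of the stack with the fingers spread across it.

Run:
```python
from h import *
np.set_printoptions(precision=4,suppress=True)
p=manip.current_tool_pos(); 
manip.servo_line([p[0],p[1],.30],vel=.2)
q=quat(-V)
manip.move_pose(bp(-.145,-.005,.22),q)
print(manip.current_clock())
manip.servo_line(bp(-.145,-.005,.054),vel=.15)
print(manip.current_clock(),tob(manip.current_tool_pos()),manip.current_force(),manip.current_finger_gap())
cv2.imwrite('pics/top1.png',viewer.get_image('top')[:,:,::-1]);cv2.imwrite('pics/side1.png',viewer.get_image('side')[:,:,::-1])
a=cv2.imread('pics/top1.png')[100:300,200:420];b=cv2.imread('pics/side1.png')[110:310,190:410]
cv2.imwrite('pics/c1.png',cv2.resize(np.hstack([a,b]),None,fx=1.8,fy=1.8))
```

```text
2.75
4.0083 [-0.1444 -0.0051  0.0546] [ 0.6322 -0.2581  0.1751] 0.09177498755155665
```

View pics/c1.png

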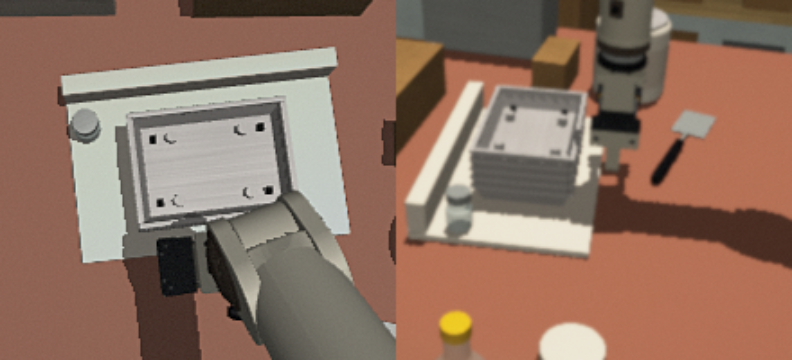

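Run:
```python
from h import *
np.set_printoptions(precision=4,suppress=True)
a=cv2.imread('pics/side1.png')[120:240,220:360];b=cv2.imread('pics/top1.png')[150:290,260:400]
cv2.imwrite('pics/c2.png',cv2.resize(a,None,fx=5,fy=5,interpolation=cv2.INTER_CUBIC))
print(viewer.get_calibration('wrist')['eye'],manip.current_tool_pos(),tob(viewer.get_calibration('wrist')['eye']))
cv2.imwrite('pics/w1.png',viewer.get_image('wrist')[:,:,::-1])
```

```text
[ 0.4973 -0.0961  0.2116] [ 0.4333 -0.1011  0.0547] [-0.0802 -0.0064  0.2116]
```

View pics/c2.png

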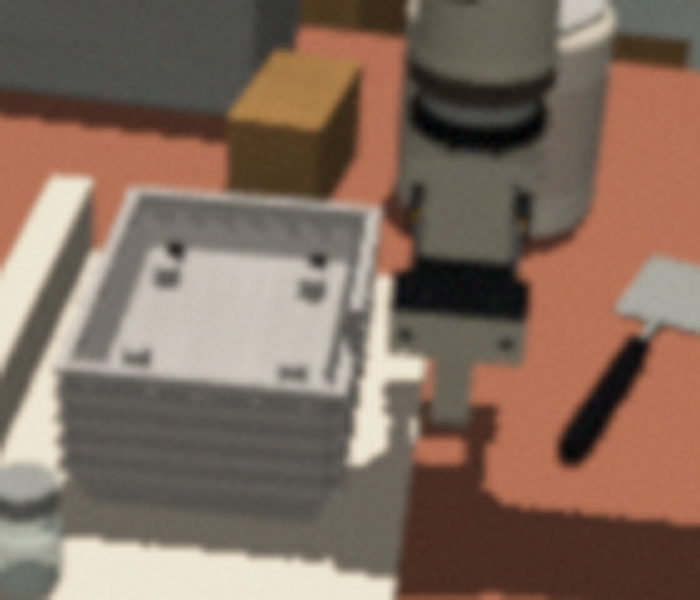

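View pics/w1.png

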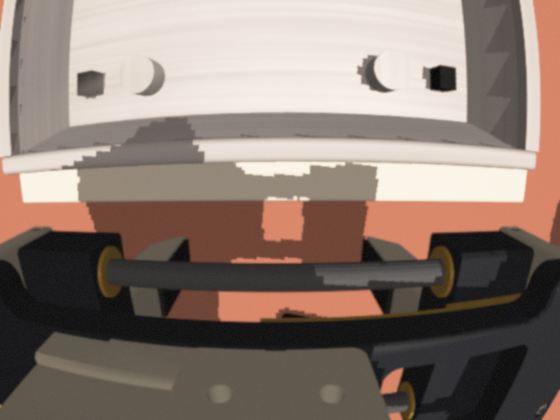

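Run:
```python
from h import *
np.set_printoptions(precision=1,suppress=True)
for y in (.046,.06,.09):
  for dx,z in((-.0095,.0545),(.0095,.0545),(-.0375,.12),(.0375,.12),(.0375,.11)):
    print(y,dx,z,(proj('side',[bp(-.1445+dx,-.005+y,z)])[0]-[220,120])*5)
```

```text
0.046 -0.0095 0.0545 [461.7 424.9]
0.046 0.0095 0.0545 [428.5 421.6]
0.046 -0.0375 0.12 [522.1 330.9]
0.046 0.0375 0.12 [386.6 318.4]
0.046 0.0375 0.11 [385.5 333.9]
0.06 -0.0095 0.0545 [460.4 438.3]
0.06 0.0095 0.0545 [426.8 435. ]
0.06 -0.0375 0.12 [521.3 343.9]
0.06 0.0375 0.12 [384.4 331.1]
0.06 0.0375 0.11 [383.3 346.7]
0.09 -0.0095 0.0545 [457.4 468.2]
0.09 0.0095 0.0545 [423.  464.8]
0.09 -0.0375 0.12 [519.7 372.6]
0.09 0.0375 0.12 [379.5 359.3]
0.09 0.0375 0.11 [378.4 375.1]
```

Run:
```python
from h import *
np.set_printoptions(precision=4,suppress=True)
F0=manip.current_force()
manip.servo_line(bp(-.107,-.002,.054),vel=.05)
x=-.107
while x<-.0595:
    x=min(x+.008,-.0595); manip.servo_line(bp(x,-.002,.054),vel=.03)
    f=manip.current_force()-F0; print(round(x,4),tob(manip.current_tool_pos()),'Fb',f@U,f@V,f[2],manip.current_clock())
    if -(f@U)>12: break
```

```text
-0.099 [-0.0988 -0.002   0.054 ] Fb -0.9489956206966501 -1.039010589491768 0.33055687862379624 5.4833
-0.091 [-0.0911 -0.0021  0.0539] Fb -1.8570087340470753 -0.13405874784736246 -1.7079854112449775 5.9
-0.083 [-0.0826 -0.002   0.0541] Fb -2.2983549255894054 0.37235304942594705 -0.9765782837550373 6.3167
-0.075 [-0.0745 -0.002   0.0541] Fb -2.099186940793047 0.0856462453443707 -0.10868065221062406 6.7333
-0.067 [-0.0665 -0.002   0.0541] Fb -1.437666958357625 -0.6753037681928786 -1.4301051556228035 7.15
-0.0595 [-0.0591 -0.0019  0.054 ] Fb -2.416440706439929 -1.0632549968794016 0.5850853829145619 7.55
```

Run:
```python
from h import *
np.set_printoptions(precision=4,suppress=True)
x=-.0595
while x<-.040:
    x+=.001; manip.servo_line(bp(x,-.002,.054),vel=.02)
    F=[]
    for _ in range(3): F.append(manip.current_force()); manip.sleep(.01)
    f=np.mean(F,0); print(round(x,4),tob(manip.current_tool_pos()),'Fb',f@U,f@V,f[2],manip.current_clock())
    if -(f@U)>12: break
manip.sleep(.2); f=manip.current_force(); print(f@U, tob(manip.current_tool_pos()))
cv2.imwrite('pics/top2.png',viewer.get_image('top')[:,:,::-1]);cv2.imwrite('pics/side2.png',viewer.get_image('side')[:,:,::-1])
a=cv2.imread('pics/top2.png')[100:300,200:420];b=cv2.imread('pics/side2.png')[110:310,190:410]
cv2.imwrite('pics/c3.png',cv2.resize(np.hstack([a,b]),None,fx=1.8,fy=1.8))
```

```text
-0.0585 [-0.0588 -0.002   0.054 ] Fb -4.1181900833150555 0.0450077734035898 1.6575664706260023 7.825
-0.0575 [-0.0577 -0.002   0.054 ] Fb -4.079976831481764 0.1754172917226856 1.4493799970351127 8.1
-0.0565 [-0.0565 -0.002   0.0539] Fb -3.4035139109448225 0.17478023691282282 0.80020367503421 8.375
-0.0555 [-0.0554 -0.002   0.0539] Fb -3.1549398486855313 -0.2725152165895789 0.19286100447258248 8.65
-0.0545 [-0.0553 -0.002   0.0539] Fb -5.99085445785695 -0.7481855735360016 2.4218124371529646 8.925
-0.0535 [-0.0553 -0.0021  0.0538] Fb -9.014641823297188 -0.28278173769073767 5.814540732225801 9.2
-0.0525 [-0.0554 -0.0022  0.0537] Fb -11.699481338267086 -0.0581351065498259 9.313448488261036 9.475
-0.0515 [-0.0555 -0.0022  0.0536] Fb -15.32312018866268 0.08488926468907465 10.944881230282865 9.75
-15.791004034898904 [-0.0555 -0.0022  0.0536]
```

View pics/c3.png

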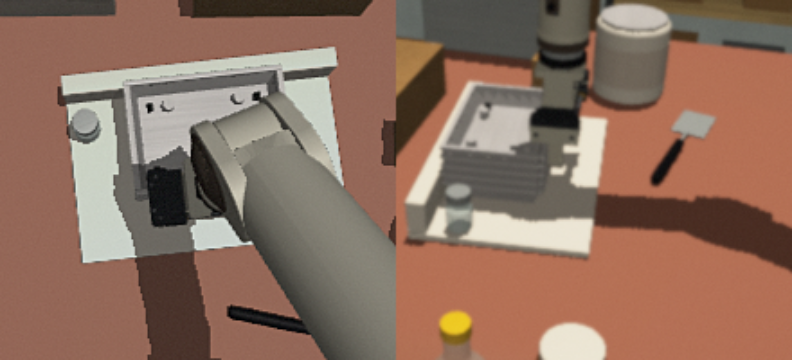

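The stack moved until the fingers stalled at board x -0.0553 (predicted -0.0545), holding about 15 N steady. In the picture the rim stands over the rail and parallel to it, so the stack is at the stop. Next I'll back off and check.

Run:
```python
from h import *
np.set_printoptions(precision=4,suppress=True)
manip.servo_line(bp(-.095,-.002,.054),vel=.08)
manip.servo_line(bp(-.14,-.002,.20),vel=.25)
cv2.imwrite('pics/top3.png',viewer.get_image('top')[:,:,::-1])
w=viewer.get_calibration('wrist'); cv2.imwrite('pics/w3.png',viewer.get_image('wrist')[:,:,::-1]); import pickle; pickle.dump(w,open('w3.pkl','wb'))
print(manip.current_clock(),manip.current_force(),manip.current_q())
a=cv2.imread('pics/top3.png')[110:260,220:410]; cv2.imwrite('pics/c4.png',cv2.resize(a,None,fx=4,fy=4,interpolation=cv2.INTER_CUBIC))
for nm,p,q in [('g',bp(-.0418,.06,.101),quat(U)),('gup',bp(-.0418,.06,.15),quat(U)),('gB',bp(-.0418,.06,.101),quat(-U))]:
    print(nm,manip.solve_ik(p,q))
```

```text
11.6 [-0.5855  0.1645 -0.5393] [ 1.0238  0.2573 -0.9705  2.0518  0.2578  0.96   -1.558 ]
g [ 0.8317  0.7171 -1.1107  1.9396  0.7778  0.9957 -0.5551]
gup [ 0.8754  0.6496 -1.1686  1.9072  0.6907  1.0629 -0.4927]
gB [-0.6997  0.5927  0.9069  1.9881 -0.6181  0.8621 -2.4991]
```

View pics/c4.png

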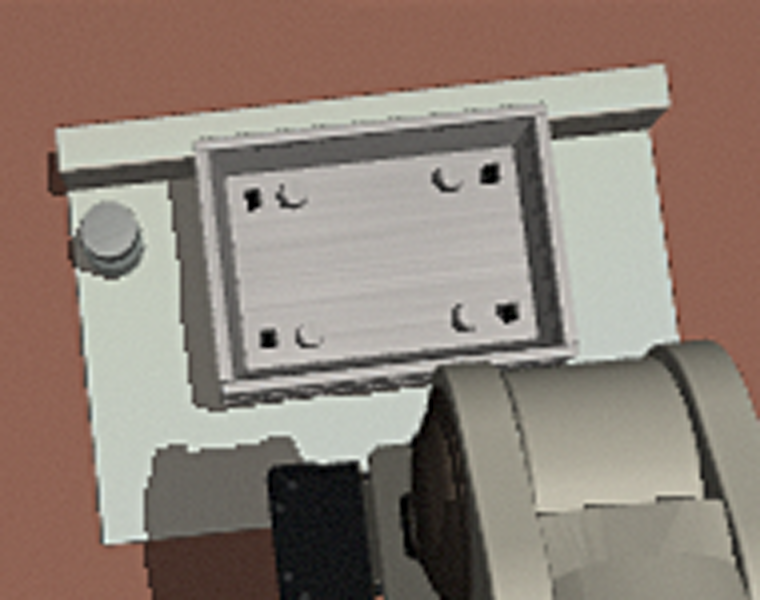

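View pics/w3.png

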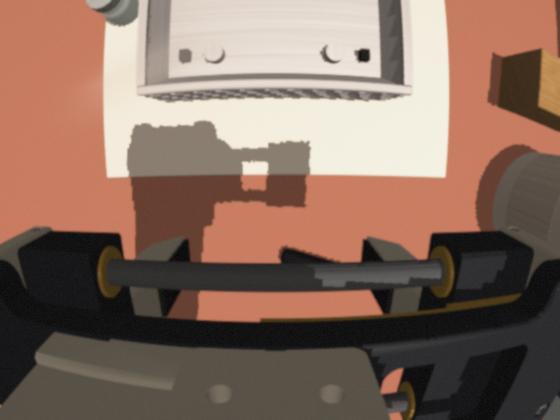

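Run:
```python
from h import *
import pickle
np.set_printoptions(precision=4,suppress=True)
def cp(a): return (np.array(a,float)+.5)/4-.5+[220,110]
t=onplane('top',cp([(196,143),(546,105),(577,348),(223,387)]),.111)
print(np.array([tob(p) for p in t]), tob(t.mean(0)))
w=pickle.load(open('w3.pkl','rb'))
t=onplane('wrist',[(139,92),(410,90)],.111,w); print(np.array([tob(p) for p in t]))
t=onplane('wrist',[(107,177),(446,177)],.012,w); print(np.array([tob(p) for p in t]))
```

```text
[[ 0.1116  0.1089  0.111 ]
 [ 0.112  -0.1096  0.111 ]
 [-0.0411 -0.1084  0.111 ]
 [-0.0412  0.1089  0.111 ]] [ 0.0353 -0.0001  0.111 ]
[[-0.0433  0.1042  0.111 ]
 [-0.0418 -0.1086  0.111 ]]
[[-0.1248  0.1944  0.012 ]
 [-0.1245 -0.2034  0.012 ]]
```

Run:
```python
from h import *
import pickle
np.set_printoptions(precision=4,suppress=True)
q=quat(U)
p=manip.current_tool_pos(); manip.servo_line([p[0],p[1],.24],vel=.2)
manip.move_pose(bp(-.041,.06,.20),q)
manip.servo_line(bp(-.041,.06,.128),vel=.15)
print(manip.current_clock(),tob(manip.current_tool_pos()),manip.current_force(),manip.current_q())
w=viewer.get_calibration('wrist'); cv2.imwrite('pics/w4.png',viewer.get_image('wrist')[:,:,::-1]); pickle.dump(w,open('w4.pkl','wb'))
print(proj('wrist',[bp(-.045,.11,.111),bp(-.045,-.11,.111),bp(-.041,.06,.111)]))
cv2.imwrite('pics/side4.png',viewer.get_image('side')[:,:,::-1])
a=cv2.imread('pics/side4.png')[120:240,190:330]; cv2.imwrite('pics/c5.png',cv2.resize(a,None,fx=5,fy=5,interpolation=cv2.INTER_CUBIC))
```

```text
13.5833 [-0.0407  0.0601  0.1286] [1.0018 0.3191 0.5949] [ 0.8341  0.655  -1.1057  1.921   0.6967  1.0132 -0.4949]
[[268.7567 155.5396]
 [270.9827 430.9082]
 [276.1206 243.5532]]
```

View pics/w4.png

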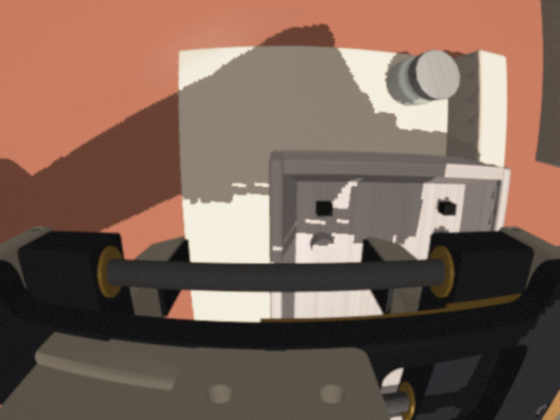

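View pics/c5.png

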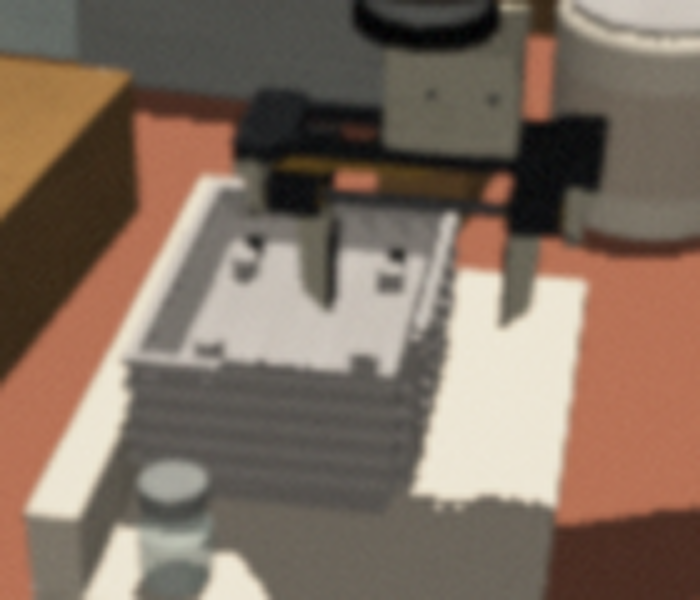

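Run:
```python
from h import *
np.set_printoptions(precision=4,suppress=True)
manip.servo_line(bp(-.0405,.06,.101),vel=.05)
print(manip.current_clock(),tob(manip.current_tool_pos()),manip.current_force())
effector.close(f_grip=15)
print(manip.current_clock(),tob(manip.current_tool_pos()),manip.current_force(),manip.current_finger_gap())
effector.close(f_grip=60); manip.sleep(.1)
print(manip.current_clock(),tob(manip.current_tool_pos()),manip.current_force(),manip.current_wrist_torque(),manip.current_finger_gap())
cv2.imwrite('pics/top5.png',viewer.get_image('top')[:,:,::-1]);cv2.imwrite('pics/side5.png',viewer.get_image('side')[:,:,::-1])
a=cv2.imread('pics/top5.png')[110:260,220:410];b=cv2.imread('pics/side5.png')[110:260,180:360]
cv2.imwrite('pics/c6.png',cv2.resize(np.hstack([a,b]),None,fx=2.1,fy=2.1,interpolation=cv2.INTER_CUBIC))
```

```text
14.375 [-0.0405  0.0602  0.1009] [ 0.4232 -0.1358  0.5077]
15.6333 [-0.0403  0.06    0.101 ] [ 0.8051 -0.1883 -0.9558] 0.008432438041786987
15.95 [-0.0404  0.06    0.101 ] [ 0.453  -0.9734 -0.4116] [-0.0547 -0.4786  0.0213] 0.0073275556651904335
```

View pics/c6.png

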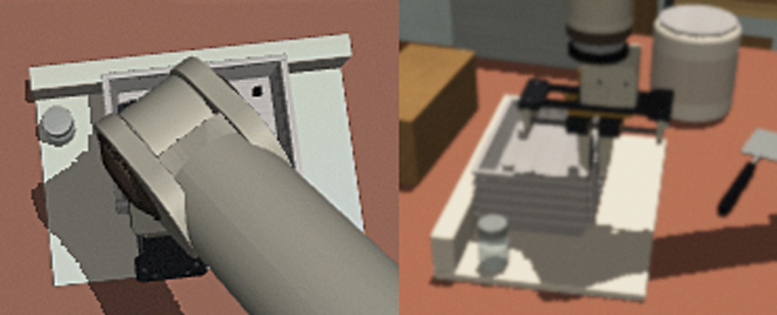

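```bash
cat >> h.py <<'E'
FR=np.array([.1155,-.11,.111]); G0=np.array([-.0404,.06,.101]); MB=np.c_[U,V,[0,0,1]]
Q0=R.from_quat(quat(U))
def peel(a,b,dz=0,dx=0,vel=.03,extra=(0,0)):
    # tray tilt a (near side up), b (left side up) about far_right, plus lift; extra: additional tool rotation (about board y, x) about the TCP
    Rb=R.from_rotvec([b,a,0]); p=FR+Rb.apply(G0-FR)+[dx,0,dz]
    Rw=R.from_matrix(MB)*R.from_rotvec([extra[1],extra[0],0])*Rb*R.from_matrix(MB.T)
    manip.servo_line(B0+MB@p,(Rw*Q0).as_quat(),vel=vel)
    f=manip.current_force(); t=manip.current_wrist_torque()
    print('a %.3f b %.3f dz %.3f'%(a,b,dz),'tcp',tob(manip.current_tool_pos()),'F',np.round(MB.T@f,2),'T',np.round(MB.T@t,2),'gap %.4f t %.2f'%(manip.current_finger_gap(),manip.current_clock()))
E
python3 - <<'E'
from h import *
np.set_printoptions(precision=4,suppress=True)
for k in (.25,.5,.75,1.0):
    peel(.07*k,.05*k)
manip.sleep(.1)
cv2.imwrite('pics/top6.png',viewer.get_image('top')[:,:,::-1]);cv2.imwrite('pics/side6.png',viewer.get_image('side')[:,:,::-1])
b=cv2.imread('pics/side6.png')[130:250,190:330]
cv2.imwrite('pics/c7.png',cv2.resize(b,None,fx=5,fy=5,interpolation=cv2.INTER_CUBIC))
E
```

```text
a 0.018 b 0.013 dz 0.000 tcp [-0.0409  0.06    0.1057] F [-0.16 -0.37 -1.48] T [-0.18 -0.18  0.01] gap 0.0078 t 16.36
a 0.035 b 0.025 dz 0.000 tcp [-0.0408  0.0602  0.1107] F [-2.   -0.38 -0.56] T [-0.18 -0.11  0.11] gap 0.0076 t 16.67
a 0.053 b 0.038 dz 0.000 tcp [-0.0404  0.0602  0.1157] F [-0.3   0.83 -1.13] T [-0.17 -0.21  0.05] gap 0.0074 t 16.98
a 0.070 b 0.050 dz 0.000 tcp [-0.0404  0.06    0.1204] F [ 0.25  0.48 -1.33] T [-0.23 -0.28  0.1 ] gap 0.0068 t 17.28
```

View pics/c7.png

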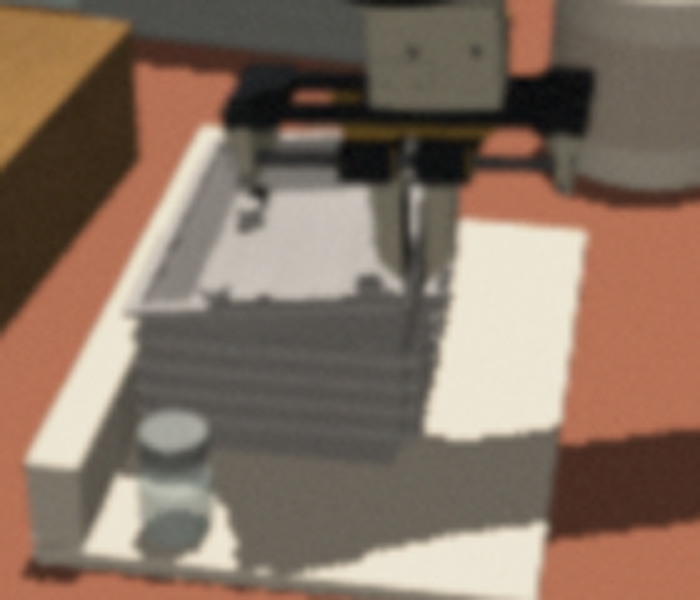

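Run:
```python
from h import *
np.set_printoptions(precision=1,suppress=True)
Rb=R.from_rotvec([.05,.07,0])
for n,c in dict(nl=(-.0445,.11),nr=(-.0445,-.11),fl=(.1155,.11),fr=(.1155,-.11)).items():
    p0=np.array([*c,.111]); p1=FR+Rb.apply(p0-FR)
    print(n,p1[2]*1000,(proj('side',[bp(*p0),bp(*p1)])-[190,130])*5, proj('top',[bp(*p0),bp(*p1)]))
a=cv2.imread('pics/top6.png')[110:260,220:410]
cv2.imwrite('pics/c8.png',cv2.resize(a,None,fx=4,fy=4,interpolation=cv2.INTER_CUBIC))
```

```text
nl 133.17263012881529 [[407.3 336.9]
 [407.  300.7]] [[275.1 207.8]
 [275.2 206.4]]
nr 122.18619177669959 [[457.2 151.3]
 [457.3 135. ]] [[364.7 197.9]
 [365.8 197.1]]
fl 121.98643835211567 [[114.6 308.6]
 [112.8 290.9]] [[268.  143.9]
 [268.  142.5]]
fr 111.0 [[207.1 129.8]
 [207.1 129.8]] [[356.1 134.5]
 [356.1 134.5]]
```

View pics/c8.png

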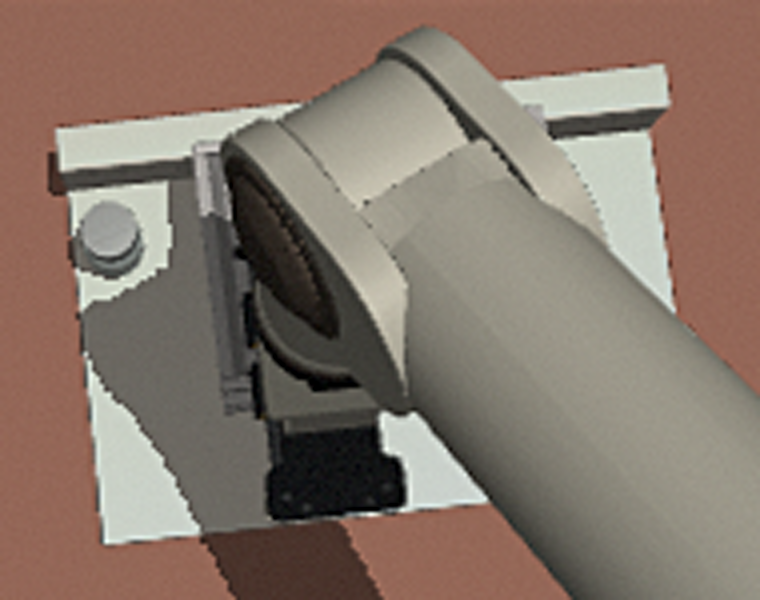

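Run:
```python
from h import *
o=[]
for f in('pics/side4.png','pics/side6.png'):
    b=cv2.imread(f)[140:240,200:300].astype(float); b=np.clip(255*(b/200)**.5,0,255).astype(np.uint8); o.append(cv2.resize(b,None,fx=4,fy=4,interpolation=cv2.INTER_CUBIC))
cv2.imwrite('pics/c9.png',np.hstack(o))
```

```text
(no output)
```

View pics/c9.png

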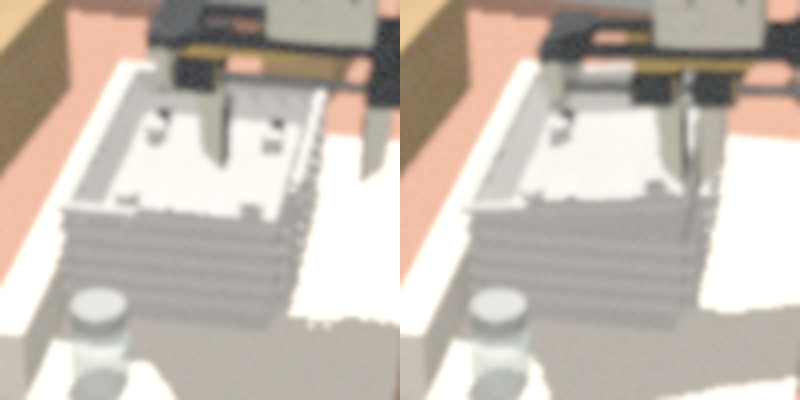

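Rim-corner check: near-left rose from about y=222 to y=192 in the zoomed side view, roughly 22 mm. The far edge and the stack haven't moved, so the corner peel is there. Next I'll free the far feet by swinging the tray further about its far edge.

Run:
```python
from h import *
np.set_printoptions(precision=4,suppress=True)
for a in (.14,.18,.22,.26,.30):
    peel(a,0.0,extra=(-.07,0),vel=.03)
manip.sleep(.1)
cv2.imwrite('pics/side7.png',viewer.get_image('side')[:,:,::-1])
b=cv2.imread('pics/side7.png')[110:250,190:330].astype(float); b=np.clip(255*(b/220)**.6,0,255).astype(np.uint8)
cv2.imwrite('pics/c10.png',cv2.resize(b,None,fx=4,fy=4,interpolation=cv2.INTER_CUBIC))
```

```text
a 0.140 b 0.000 dz 0.000 tcp [-0.0401  0.0608  0.1231] F [ 1.48 -0.05 -2.35] T [ 0.17 -0.33 -0.08] gap 0.0070 t 17.73
a 0.180 b 0.000 dz 0.000 tcp [-0.0398  0.0599  0.1287] F [-0.45 -0.64 -1.73] T [ 0.11 -0.21  0.03] gap 0.0069 t 18.09
a 0.220 b 0.000 dz 0.000 tcp [-0.0389  0.0599  0.1349] F [ 0.16 -0.18 -1.64] T [ 0.04 -0.44  0.02] gap 0.0071 t 18.45
a 0.260 b 0.000 dz 0.000 tcp [-0.0378  0.0605  0.1413] F [-0.37  0.57 -1.48] T [ 0.37 -0.29 -0.03] gap 0.0074 t 18.81
a 0.300 b 0.000 dz 0.000 tcp [-0.0365  0.0602  0.1472] F [ 0.09  0.66 -3.13] T [ 0.36 -0.37  0.06] gap 0.0071 t 19.17
```

View pics/c10.png

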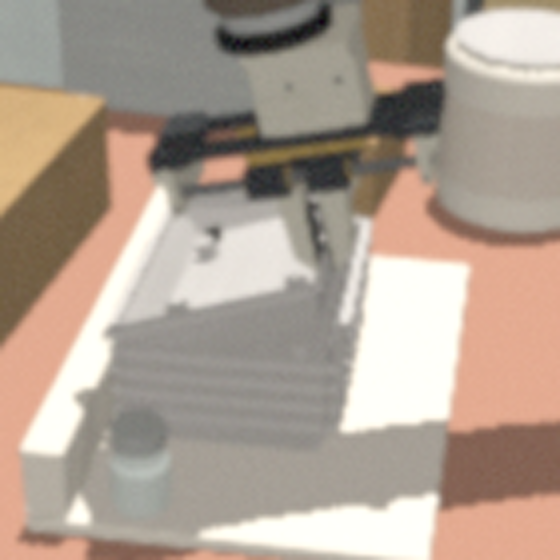

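Run:
```python
from h import *
np.set_printoptions(precision=4,suppress=True)
for dz in (.008,.016,.024,.034):
    peel(.30,0.0,dz=dz,extra=(-.07,0),vel=.04)
manip.sleep(.1)
cv2.imwrite('pics/side8.png',viewer.get_image('side')[:,:,::-1])
b=cv2.imread('pics/side8.png')[90:250,190:330].astype(float); b=np.clip(255*(b/220)**.6,0,255).astype(np.uint8)
cv2.imwrite('pics/c11.png',cv2.resize(b,None,fx=3.7,fy=3.7,interpolation=cv2.INTER_CUBIC))
```

```text
a 0.300 b 0.000 dz 0.008 tcp [-0.0362  0.0597  0.1558] F [-1.21 -0.24 -3.37] T [ 0.17 -0.29 -0.02] gap 0.0068 t 19.67
a 0.300 b 0.000 dz 0.016 tcp [-0.0361  0.06    0.1639] F [-0.45 -0.22 -2.79] T [ 0.17 -0.29  0.01] gap 0.0067 t 20.02
a 0.300 b 0.000 dz 0.024 tcp [-0.0361  0.06    0.1718] F [-0.3  -0.49 -3.23] T [ 0.13 -0.37 -0.08] gap 0.0071 t 20.37
a 0.300 b 0.000 dz 0.034 tcp [-0.0361  0.06    0.1819] F [-0.48  0.15 -3.26] T [ 0.14 -0.31  0.  ] gap 0.0069 t 20.77
```

View pics/c11.png

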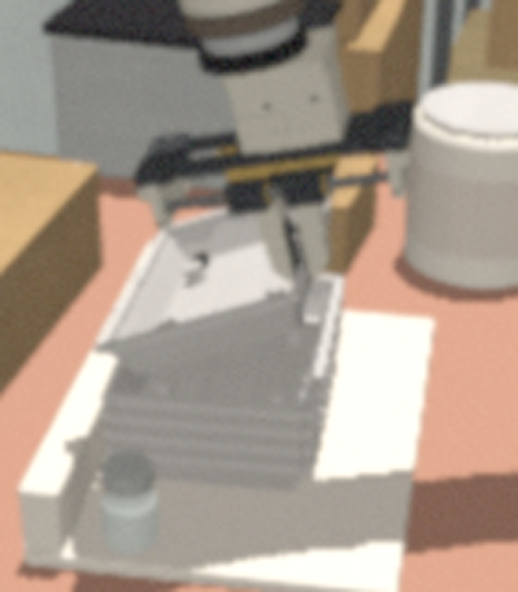

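Run:
```python
from h import *
np.set_printoptions(precision=4,suppress=True)
peel(.30,0.0,dz=.075,extra=(-.07,0),vel=.06)
peel(.30,0.0,dz=.075,extra=(-.30,0),vel=.02)
manip.sleep(.15)
print(manip.current_clock(),tob(manip.current_tool_pos()),manip.current_tcp_rot())
for n in('side','top'): cv2.imwrite(f'pics/{n}9.png',viewer.get_image(n)[:,:,::-1])
b=cv2.imread('pics/side9.png')[90:250,170:330].astype(float); b=np.clip(255*(b/220)**.6,0,255).astype(np.uint8)
a=cv2.imread('pics/top9.png')[90:250,220:410]
cv2.imwrite('pics/c12.png',cv2.resize(np.hstack([b,a]),None,fx=2.25,fy=2.25,interpolation=cv2.INTER_CUBIC))
```

```text
a 0.300 b 0.000 dz 0.075 tcp [-0.0366  0.0599  0.2223] F [ 0.93  0.07 -3.54] T [ 0.17 -0.39 -0.01] gap 0.0067 t 21.75
a 0.300 b 0.000 dz 0.075 tcp [-0.0378  0.0587  0.2224] F [-0.55 -0.14 -4.1 ] T [ 0.2   0.21 -0.03] gap 0.0066 t 22.13
22.2833 [-0.0354  0.0596  0.2226] [ 0.9989  0.0465 -0.0005 -0.0004]
```

View pics/c12.png

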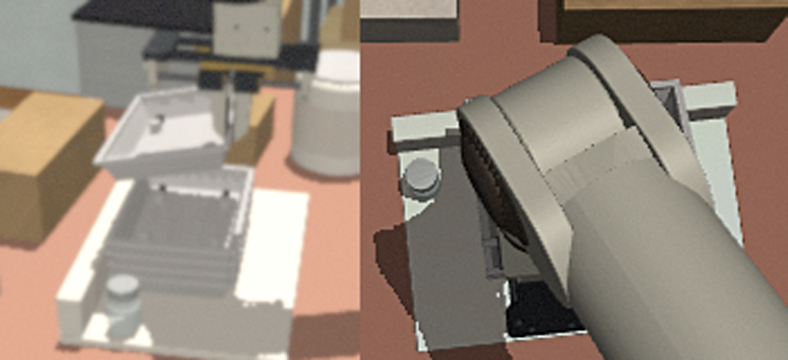

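Run:
```python
from h import *
b=cv2.imread('pics/side9.png')[115:185,195:315].astype(float); b=np.clip(255*(b/220)**.6,0,255).astype(np.uint8)
cv2.imwrite('pics/c13.png',cv2.resize(b,None,fx=6,fy=6,interpolation=cv2.INTER_CUBIC))
```

```text
(no output)
```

View pics/c13.png

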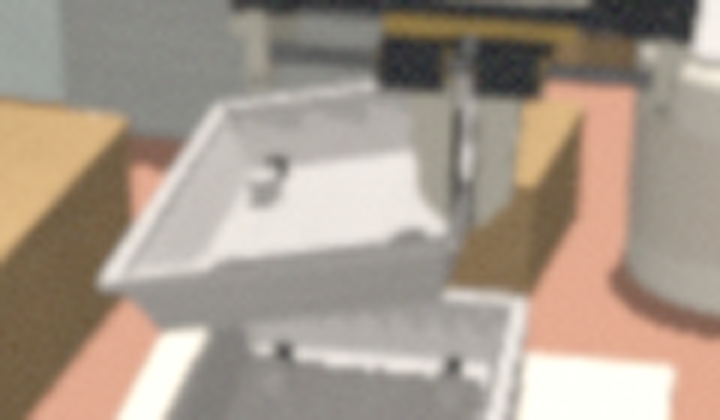

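Run:
```python
from h import *
np.set_printoptions(precision=4,suppress=True)
px=(np.array([(100,282),(458,237),(220,103)],float)+.5)/6-.5+[195,115]
e,d=ray('side',px)
for i,y in((0,.11),(1,.11),(2,-.11)):
    s=(y-(e-B0)@V)/(d[i]@V); print(tob(e+s*d[i]))
```

```text
[0.1144 0.11   0.2023]
[-0.0401  0.11    0.238 ]
[ 0.1133 -0.11    0.1933]
```

Run:
```python
from h import *
np.set_printoptions(precision=4,suppress=True)
peel(.30,0.0,dz=.078,extra=(-.42,-.02),vel=.01)
peel(.30,0.0,dz=.080,extra=(-.52,-.04),vel=.01)
manip.sleep(.3)
print(manip.current_clock(),tob(manip.current_tool_pos()),manip.current_force(),manip.current_finger_gap())
for n in('side','top','wrist'): cv2.imwrite(f'pics/{n}10.png',viewer.get_image(n)[:,:,::-1])
b=cv2.imread('pics/side10.png')[105:255,185:325].astype(float); b=np.clip(255*(b/220)**.6,0,255).astype(np.uint8)
cv2.imwrite('pics/c14.png',cv2.resize(b,None,fx=4,fy=4,interpolation=cv2.INTER_CUBIC))
```

```text
a 0.300 b 0.000 dz 0.078 tcp [-0.0365  0.0597  0.2256] F [-0.67 -0.39 -3.54] T [ 0.21  0.38 -0.01] gap 0.0064 t 22.83
a 0.300 b 0.000 dz 0.080 tcp [-0.0366  0.0595  0.2276] F [-0.58 -0.47 -3.34] T [ 0.32  0.65 -0.08] gap 0.0065 t 23.18
23.4833 [-0.0359  0.0601  0.2276] [-0.4947 -0.143  -3.6378] 0.007062839213496914
```

View pics/c14.png

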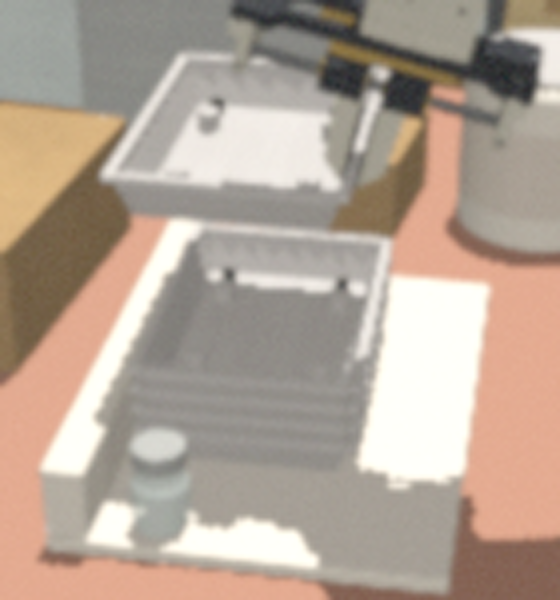

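View pics/top10.png

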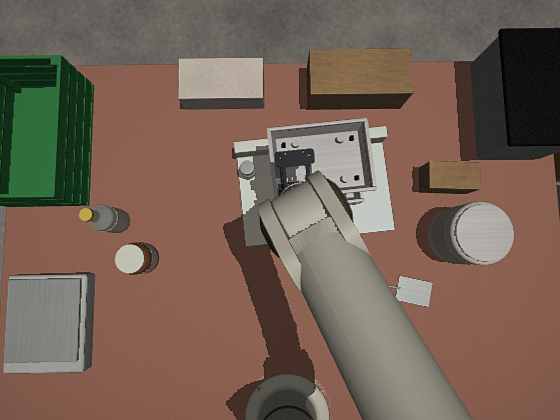

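Run:
```python
from h import *
np.set_printoptions(precision=4,suppress=True)
px=(np.array([(103,178),(346,192),(183,55)],float)+.5)/4-.5+[185,105]
e,d=ray('side',px)
P=[]
for i,y in((0,.11),(1,.11),(2,-.11)):
    s=(y-(e-B0)@V)/(d[i]@V); P.append(tob(e+s*d[i])); print(P[-1])
print('centre z',(P[1][2]+P[2][2])/2-.0175,'pitch',np.degrees(np.arctan2(P[1][2]-P[0][2],.16)),'roll',np.degrees(np.arctan2(P[0][2]-P[2][2],.22)))
px=(np.array([(200,228),(390,240),(362,372),(132,368)],float)+.5)/4-.5+[185,105]
for p in onplane('side',px,.095): print('stack rim',tob(p))
p0=tob(manip.current_tool_pos()); manip.sleep(.5); print(tob(manip.current_tool_pos())-p0,manip.current_finger_gap(),manip.current_joint_velocities())
```

```text
[0.1145 0.11   0.2375]
[-0.0406  0.11    0.2421]
[ 0.1145 -0.11    0.2361]
centre z 0.2215803495307282 pitch 1.6200802099704166 roll 0.36892850448274517
stack rim [ 0.1042 -0.104   0.095 ]
stack rim [-0.0471 -0.1118  0.095 ]
stack rim [-0.0513  0.0845  0.095 ]
stack rim [0.104  0.1074 0.095 ]
[-0.0002 -0.0002  0.0001] 0.006458980624602518 [ 0.0003  0.0009 -0.001  -0.0019 -0.0014 -0.0012 -0.0006]
```

Run:
```python
from h import *
o=[]
for f in('pics/side4.png','pics/side6.png','pics/side10.png'):
    b=cv2.imread(f)[190:232,205:285].astype(float); b=np.clip(255*(b/200)**.5,0,255).astype(np.uint8); o.append(cv2.resize(b,None,fx=4.5,fy=4.5,interpolation=cv2.INTER_CUBIC))
cv2.imwrite('pics/c15.png',np.vstack(o))
a=cv2.imread('pics/side4.png',0)[206:236,205:290].astype(np.float32);b=cv2.imread('pics/side10.png',0).astype(np.float32)
lap=lambda i:cv2.GaussianBlur(i,(0,0),1)-cv2.GaussianBlur(i,(0,0),4)
for ref in('pics/side6.png','pics/side10.png'):
  A=lap(cv2.imread('pics/side4.png',0).astype(np.float32)); Bm=lap(cv2.imread(ref,0).astype(np.float32))
  for r in((205,230,210,285),(205,230,250,285),(205,228,210,245)):
    m=cv2.matchTemplate(Bm[r[0]-6:r[1]+6,r[2]-6:r[3]+6],A[r[0]:r[1],r[2]:r[3]],cv2.TM_CCOEFF_NORMED)
    _,v,_,l=cv2.minMaxLoc(m); print(ref,r,v,np.array(l)-6)
print(proj('side',[bp(-.045,.11,.095),bp(-.055,.11,.095)]))
```

```text
pics/side6.png (205, 230, 210, 285) 0.8914287090301514 [ 1 -1]
pics/side6.png (205, 230, 250, 285) 0.9690231680870056 [ 2 -2]
pics/side6.png (205, 228, 210, 245) 0.9953369498252869 [0 0]
pics/side10.png (205, 230, 210, 285) 0.6133859753608704 [1 1]
pics/side10.png (205, 230, 250, 285) 0.8705207705497742 [1 3]
pics/side10.png (205, 228, 210, 245) 0.7426887154579163 [-1  0]
[[271.50639012 202.433442  ]
 [275.19807894 202.79541015]]
```

View pics/c15.png

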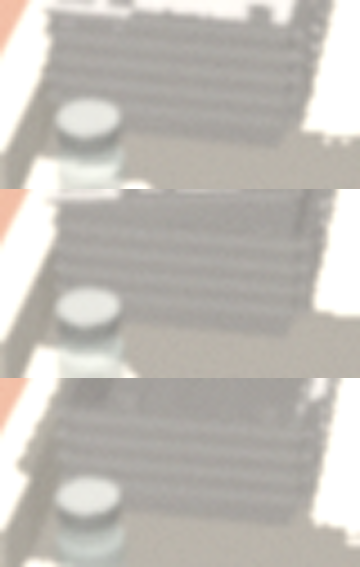

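Run:
```python
from h import *
# sub-pixel position of the stack's near-left base edge and far edge: mean intensity profile, gradient peak
def load(f): return cv2.GaussianBlur(cv2.imread(f,0).astype(np.float32),(0,0),.8)
for f in('side2','side4','side5','side6','side7','side8','side9','side10'):
    im=load(f'pics/{f}.png'); up=8
    out=[]
    for name,(r0,r1,c0,c1) in dict(far=(200,210,209,225),nearbase=(212,220,258,280)).items():
        best=[]
        for r in range(r0,r1):
            row=cv2.resize(im[r:r+1,c0:c1],None,fx=up,fy=1,interpolation=cv2.INTER_CUBIC)[0]
            g=np.abs(np.gradient(row)); k=g[8:-8].argmax()+8; best.append(c0+(k+.5)/up-.5)
        out.append((name,np.round(best,1)))
    print(f,out)
```

```text
side2 [('far', array([215.1, 214.9, 214.9, 214.9, 214.1, 213.9, 213.1, 213.1, 212.9,
       212.1])), ('nearbase', array([272.9, 272.9, 272.1, 272.1, 272.1, 271.9, 268.9, 267.9]))]
side4 [('far', array([215.1, 214.9, 214.9, 214.9, 214.1, 213.9, 213.1, 213.1, 212.9,
       212.1])), ('nearbase', array([273.1, 273.1, 272.9, 272.9, 272.1, 272.1, 271.9, 276.1]))]
side5 [('far', array([215.1, 215.1, 214.9, 214.9, 214.1, 214.1, 213.9, 213.1, 212.9,
       212.1])), ('nearbase', array([273.9, 273.1, 273.1, 273.1, 273.1, 273.1, 273.1, 267.9]))]
side6 [('far', array([216.1, 216.1, 215.9, 215.1, 214.9, 214.1, 213.9, 213.1, 212.9,
       212.1])), ('nearbase', array([274.9, 274.9, 274.1, 274.1, 274.1, 274.1, 278.1, 269.9]))]
side7 [('far', array([216.9, 216.1, 215.9, 215.1, 214.9, 214.1, 213.9, 209.9, 209.9,
       209.9])), ('nearbase', array([275.9, 275.1, 275.1, 274.9, 274.9, 274.9, 274.9, 274.9]))]
side8 [('far', array([216.9, 216.1, 215.9, 215.1, 214.9, 214.1, 213.9, 213.1, 209.9,
       209.9])), ('nearbase', array([275.9, 275.1, 275.1, 274.9, 274.9, 274.1, 274.1, 274.1]))]
side9 [('far', array([214.1, 213.1, 212.9, 212.9, 212.1, 211.1, 209.9, 209.9, 209.9,
       210.9])), ('nearbase', array([275.9, 275.1, 275.1, 274.9, 274.9, 274.1, 274.1, 274.1]))]
side10 [('far', array([212.1, 212.1, 211.9, 210.9, 210.1, 209.9, 209.9, 209.9, 209.8,
       209.8])), ('nearbase', array([275.9, 275.1, 275.1, 274.9, 274.9, 274.1, 274.1, 274.1]))]
```

Run:
```python
from h import *
b=cv2.imread('pics/side10.png')[155:225,210:290].astype(float); b=np.clip(255*(b/220)**.6,0,255).astype(np.uint8)
cv2.imwrite('pics/c16.png',cv2.resize(b,None,fx=8,fy=8,interpolation=cv2.INTER_CUBIC))
```

```text
(no output)
```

View pics/c16.png

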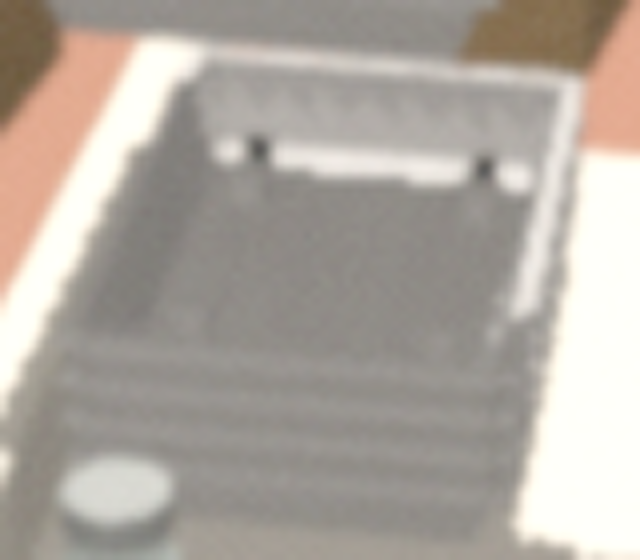

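View pics/wrist10.png

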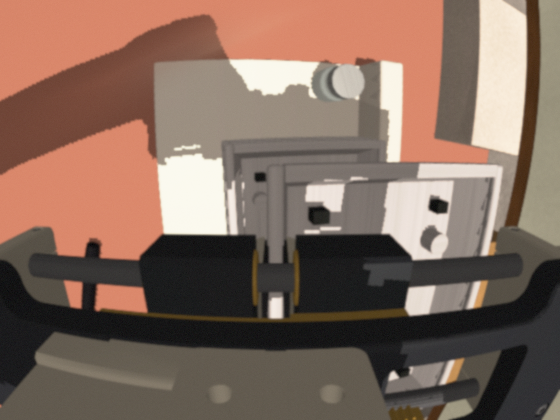

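Run:
```python
from h import *
np.set_printoptions(precision=4,suppress=True)
for p in onplane('wrist',[(223,141),(232,230),(384,137)],.095): print('rim nl, near edge, fl',tob(p))
for p in onplane('wrist',[(155,64),(165,235)],.012): print('board front edge',tob(p))
for p in onplane('side',np.array([(580,78),(538,305),(200,48)])/8-.45+[210,155],.095): print('side: nr, near edge, fr',tob(p))
```

```text
rim nl, near edge, fl [-0.0545  0.1093  0.095 ]
rim nl, near edge, fl [-0.0494  0.0274  0.095 ]
rim nl, near edge, fl [0.1027 0.1125 0.095 ]
board front edge [-0.1238  0.1933  0.012 ]
board front edge [-0.1237 -0.0035  0.012 ]
side: nr, near edge, fr [-0.0466 -0.1139  0.095 ]
side: nr, near edge, fr [-0.0525  0.0581  0.095 ]
side: nr, near edge, fr [ 0.1061 -0.1112  0.095 ]
```

Run:
```python
from h import *
manip.sleep(.6)
im=viewer.get_image('side')[:,:,::-1]; cv2.imwrite('pics/side11.png',im)
a=cv2.imread('pics/side10.png')
print('maxdiff in tray region',np.abs(cv2.GaussianBlur(im[110:165,205:275],(3,3),0).astype(int)-cv2.GaussianBlur(a,(3,3),0)[110:165,205:275]).max(), manip.current_clock(),manip.current_finger_gap(),manip.current_force())
t0=cv2.imread('pics/top0.png').astype(int);t1=cv2.imread('pics/top10.png').astype(int)
for n,(x0,x1,y0,y1) in dict(jar=(110,160,235,275),bottle=(78,132,200,235),pail=(445,520,200,270),carton=(418,482,158,195),blade=(398,435,272,308),shaker=(238,258,157,175)).items():
    print(n,np.abs(t0-t1)[y0:y1,x0:x1].mean())
manip.hand_in()
```

```text
maxdiff in tray region 25 24.7833 0.006636438146047078 [-0.65853038 -0.18197884 -2.89098181]
jar 3.5628333333333333
bottle 2.985361552028219
pail 3.7892698412698413
carton 3.1190878378378377
blade 4.287787787787788
shaker 21.10925925925926
the job is handed in; nothing more can be done
```

I pushed the stack to the stop, peeled the top tray off by its near-left corner and handed the job in at about 25 s. At hand-in the tray was held up in the gripper. The hand-in reports no verdict, so these are my own checks.

- **Push:** With the fingers spread, the stack stalled 1 mm from its predicted home position. I pressed to about 15 N and held it there, with the rim parallel to the rail.
- **Peel:** I gripped the near rim 60 mm left of its middle at 60 N. In the side view the near-left corner rose about 22 mm while the far edge stayed down. The tray slipped a little in the jaws, so both near corners came up together instead of mainly the left one. The near-left and far-right condition should still be met.
- **Final hold:** The tray's centre is at about 0.22 m, level within about 2°. About 3 N hangs on the wrist, with the jaw gap and picture steady.
- **Lower stack:** It did not stay fully home. Gripping and peeling drew it back about 5 mm and turned it about 2°. Its centre is now at about 0.027–0.030 m along the board, against a limit of 0.023 m. The readings differ by about 3 mm, and one left-side pair gave 0.024 m. At the corner peel I put it at about 0.030 m or more, against a limit of 0.027 m.
- **Other things:** The jar, bottle, pail, carton and spatula blade look unchanged from above. The shaker patch did differ in brightness, which I put down to the arm's shadow, since it stands in the same place in the pictures. The spatula's handle was hidden by the arm in the last view.

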